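Wedge open a stuck plaster mould evenly

TASK

The two-part plaster mould is stuck shut. Draw the wooden wedge out of its holder by the blade, put it down on the bench and let go, so that you can take it by its thick middle; with the wedge (not the fingers) ease the near half of the mould away a little at a time from alternate ends of the seam, never letting one end get more than about 7 mm ahead of the other, until the seam stands open evenly, at least 10 mm at both ends. Then lay the wedge on the bench clear of the mould, and leave the clay figure, the bowl and the jar alone.

Things in the scene. Friction and masses are not known exactly. Their poses are not given: they have to be found in the camera images.
- mould_seam (a point): Fixed point: middle of the mould's upright seam plane, 30 mm above the bench, on the fixed far half. x: level, from the near half to the far half (away from the robot); y: along the seam to its left end; z up. Closed mould: 160 mm long (y -80 to +80), 60 tall, white plaster, standing on the bench. The far half (x 0 to +55) is held by two steel dogs and never moves.
- slot_left (a point): Fixed: the far half's inner corner in the pry slot at the left end, at x +2.5, y +70 mm from mould_seam, 30 mm up; same axes. A slot at each end of the seam, full height: 17 mm wide at the end face (y 80), narrowing evenly to 5 mm at this corner (y 70), then 5 mm wide to y 15, where the halves meet flat. Half the width is cut in each half. Widths are for the closed mould; the gap adds to them.
- slot_right (a point): Fixed: the same inner corner of the far half at the right end, at x +2.5, y -70 mm from mould_seam; the right slot mirrors the left one.
- half_left (a point): On the movable near half (160 x 55 x 60 mm): left end of its seam face, 30 mm up (y +80 when closed). Minus its x in mould_seam's frame is the gap at the left end: 0 to 2 mm at the start, at most 16. Each end swings out towards the robot by itself and stays where it is left (no spring); about 10 N across the seam at one end moves that end; driving the wedge takes some 10 to 25 N.
- half_right (a point): The same at the right end (y -80) of the near half; minus its x in mould_seam's frame is the gap at the right end.
- open_right: The near half as a whole; its origin is the bottom of the left end of its seam face, axes as mould_seam when closed.
- wedge: The loose wooden wedge; origin under its centre as it stands on its long edge, axes as wedge_center.
- wedge_center (a point): Centre of the wedge: dark hardwood, 0.13 kg, double-ended, 200 mm long, 40 mm high as it stands on its long edge (underside 20 mm below this point). x along its length towards tip_a, y across its thickness, z up. The middle 60 mm (x -30 to +30) is a plain block 24 mm thick; beyond it each end is a 70 mm blade whose two upright flanks taper evenly from 24 mm to 3 mm thick at the tip.
- tip_a (a point): Middle of the wedge's tip edge that sticks out of the holder at the start, at x = +100 mm from its centre; same axes.
- tip_b (a point): Middle of the wedge's other tip edge, hidden in the holder at the start, at x = -100 mm from its centre; same axes.
- holder: Fixed wooden holder for the wedge, 52 mm wide (x), 150 mm long (y), 54 mm tall; origin: centre of the underside. A roofed pocket 28 mm wide, 44 mm high, open only at the +y end face (75 mm from the origin). The wedge's middle and one blade are inside; 62 to 68 mm of the other blade sticks out along +y. Pull the wedge out along +y (some 140 mm frees it).
- figure: Bystander: small four-legged clay figure with a raised trunk, 80 mm long, 150 mm tall; origin under its centre. Not to be moved.
- bowl: Bystander: white ceramic bowl, 120 mm across, 60 mm tall; origin under its centre. Not to be moved.
- slip_jar: Bystander: grey jar with a white lid, 70 mm across, 100 mm tall; origin under its centre. Not to be moved.

How it is judged:
By the outcome, as a careful person would: the job done as asked, in the order asked, and still so for the second after the job is handed in, with the robot touching nothing.
It also fails if it takes over 67 s, if anything falls off the work surface, if the arm or the gripper's body presses on something with over 40 N, if the wrist force passes 120 N, or if a joint passes its speed limit or range.

ROBOT

A 6-joint arm with a two-finger parallel gripper is mounted at the origin on the work surface. World frame = base frame: x ahead of the robot, y to its left, z up, the work surface at z = 0. Lengths are in m, angles in rad, forces in N, time in s.
With the tool pointing down it reaches from about 0.325 to 0.85 m from the base axis. Payload 4.4 kg.
Tool frame: the origin (TCP) lies on the mounting face of the last link; the fingertips stand 199 mm ahead of it and the grasp point (between the pads) lies 180 mm ahead of it; z points along the fingers, y is the line along which they close (so a half turn about z gives the same grasp; the last joint's range is limited). The gripper opens to 94 mm and grips with 3 to 60 N. Pads are 16 mm wide; open, the fingers measure 119 mm over their backs; the gripper's body (75 mm by 177 mm) begins 78 mm behind the grasp point.
Start: joints at [-1.415, 0.207, 1.542, -0, 1.393, -0.15], TCP at [0.174, -0.548, 0.405] pointing down, gripper open.
Joint ranges: [-2.73, 2.73], [-0.86, 2.22], [0.23, 2.46], [-1.11, 4.25], [0.08, 2.63], [-2.82, 2.82]. Speed limits (rad/s): [2.79, 2.79, 3.14, 3.14, 3.14, 3.14].

INTERFACE

Orientations are given as a 3x3 rotation matrix whose columns are the frame's x, y, z axes.
In Python, from plant import manip, optics gives the robot as it stands.
- The arm moves only by the tool send_rows, never from a script. Its argument "deltas" is a list of rows, each a list of 7 numbers: the opening, from 0 (shut) to 1 (fully open), then the shift along the world's x, y, z in mm, then the turn, a rotation vector about the world's x, y, z in degrees. A call has 1 to 20 rows; each row is the pose to reach, as a shift and turn from the pose commanded when the call began; what a row does not reach only later rows make up. A row lasts 1/8 s, in which the tool goes at most 62.5 mm and 10.7 degrees, less where a joint would pass 70% of its speed; a pose out of reach is approached as far as the arm can. A call with a gripper value outside its range is refused whole. The fingers move at their own pace and stop on an object; "force" is the grip in N (left out, the last holds). Time passes only in rows, so rows that repeat a pose let the fingers close. It gives the time, the measured TCP pose, the force, the opening and the grip force at its end, in the units of the state.
- manip.sense(): the state, without advancing time (a new reading comes with each control period).
- optics.snapshot(name): name is "scene" or "top"; returns (picture, depth): 400x640x3 uint8, red, green, blue; 400x640 float32, m along the optical axis (not along the pixel's ray), 0 where there is no reading.
- optics.calibration(name): a dict with "vertical_fov" (degrees; the focal length in pixels is half the picture's height over the tangent of half this angle, whatever the lens; pixels are square), "cx", "cy" (the principal point, pixels), "dist_coeffs" ([k1, k2, p1, p2, k3] as OpenCV has them; the pictures are not rectified), "cam_to_world" (4x4, takes a point from camera to world coordinates). Camera axes: x right, y up, looking along -z (the intrinsics and any distortion apply to the point x, -y, -z); pixel columns grow to the right and rows downward; lengths in m; the calibration is good to about 2 mm. A picture is of the moment at which its call begins. calibration takes no time and is no camera call.
- manip.finish_job(): hands the job in; it is judged then, once.
The state is a dict: "time": time; "joint_positions": joint angles; "qvel": joint speeds; "tau": joint torques, N m; "eef_pos": TCP position; "ee_rot": TCP orientation; "force": force on the tool from outside, world axes, zero at the start; "wrist_torque": the same for the moment, N m; "opening": finger opening in m; "grasp_force": force on a finger pad.
Only numpy, scipy, OpenCV 4.12 (cv2) and the standard library are available. Lean on these libraries where they do the work, as an engineer would, in place of code of your own. Each camera call takes 0.05 s, during which the arm holds its last target. There are 200 camera calls.

## Working session

There is one attempt and no reset: what is moved stays moved. The work goes in short steps, Python scripts to look and compute and a tool call to move; the robot and the scene stay as the last step left them, time stands still between calls to the robot, and variables do not carry over. Pictures are saved under pics/ and viewed, at most 10 in all, crops included, and the job is handed in when it is done.

Besides the shell and the picture viewer there is one more tool, called after "Emit:" as name(argument=value, ...) on one line, values as JSON. send_rows: Moves the arm, as the interface text tells. Its arguments: {"type":"object","properties":{"deltas":{"type":"array"},"force":{"type":"number"}},"required":["deltas"]}

```bash
mkdir -p pics; cat > h.py <<'E'
import numpy as np, cv2
from plant import manip, optics
def cam(n):
    c=optics.calibration(n); f=200/np.tan(np.radians(c["vertical_fov"])/2)
    return np.array([[f,0,c["cx"]],[0,f,c["cy"]],[0,0,1.]]),np.array(c["dist_coeffs"],float),np.array(c["cam_to_world"])
def rays(n,uv):
    K,d,T=cam(n); p=cv2.undistortPoints(np.array(uv,float).reshape(-1,1,2),K,d)[:,0]
    r=np.c_[p[:,0],-p[:,1],-np.ones(len(p))]@T[:3,:3].T
    return T[:3,3],r
def onz(n,uv,z):
    o,r=rays(n,uv); return o+r*((z-o[2])/r[:,2])[:,None]
def cloud(n,dep):
    v,u=np.mgrid[0:400,0:640]; o,r=rays(n,np.c_[u.ravel(),v.ravel()])
    return (o+r*dep.reshape(-1,1)).reshape(400,640,3)
def proj(n,P):
    K,d,T=cam(n); p=(np.array(P,float).reshape(-1,3)-T[:3,3])@T[:3,:3]
    return cv2.projectPoints(p*[1,-1,-1],np.zeros(3),np.zeros(3),K,d)[0][:,0]
def save(n,name):
    im,d=optics.snapshot(n); cv2.imwrite(f"pics/{name}.png",im[:,:,::-1]); np.save(f"pics/{name}.npy",d); return im,d
E
python3 - <<'E'
from h import *
for n in("scene","top"):
    save(n,n+"0"); K,d,T=cam(n); print(n,K[0,0],d,T.round(3).tolist())
s=manip.sense(); print(s["time"],s["eef_pos"],s["ee_rot"],s["force"],s["opening"])
E
```

```text
scene 372.7704559618403 [-0.04697827  0.          0.          0.          0.        ] [[-0.191, -0.737, 0.648, 1.118], [0.982, -0.143, 0.127, 0.116], [-0.0, 0.661, 0.751, 0.764], [0.0, 0.0, 0.0, 1.0]]
top 396.5356162562684 [0.01453264 0.         0.         0.         0.        ] [[-0.005, 0.982, -0.191, 0.292], [-1.0, -0.007, -0.01, 0.008], [-0.011, 0.191, 0.981, 1.172], [0.0, 0.0, 0.0, 1.0]]
0.1 [ 0.17359596 -0.54782385  0.40363246] [[ 9.53297018e-01  3.02034251e-01 -3.27527356e-04]
 [ 3.02034278e-01 -9.53294899e-01  2.03239068e-03]
 [ 3.01621440e-04 -2.03639647e-03 -9.99997881e-01]] [ 0.37702306  0.24931387 -0.39565875] 0.09370886194061362
```

View pics/scene0.png

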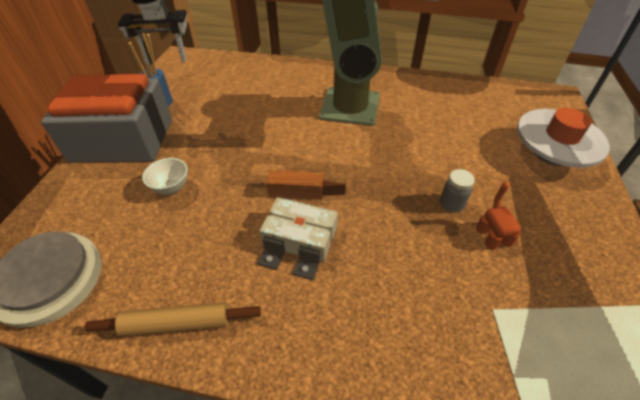

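View pics/top0.png

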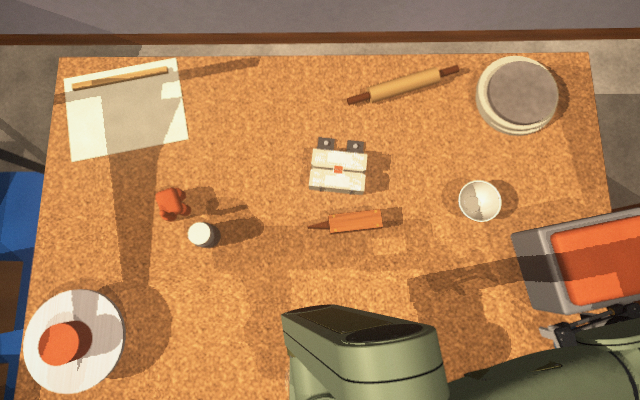

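The top picture shows the mould at about (338,170), with its seam roughly horizontal and the dogs on the far side. The holder is at (356,221) and the wedge blade sticks out left (+y) to about (308,226). The bowl is at (480,201), the jar at (202,235) and the figure at (170,203).

```bash
python3 - <<'E'
from h import *
im=cv2.imread("pics/top0.png"); d=np.load("pics/top0.npy"); 
cv2.imwrite("pics/topc.png",cv2.resize(im[130:245,290:400],None,fx=5,fy=5,interpolation=cv2.INTER_CUBIC))
C=cloud("top",d); z=C[...,2]
def blob(name,u0,v0,u1,v1,zl,zh):
    m=np.zeros(z.shape,np.uint8); m[v0:v1,u0:u1]=((z>zl)&(z<zh)&(d>0))[v0:v1,u0:u1]
    n,l,st,_=cv2.connectedComponentsWithStats(m); k=1+st[1:,4].argmax(); P=C[l==k]
    r=cv2.minAreaRect((P[:,:2]*1000).astype(np.float32)); print(name,len(P),"rect",np.round(r[0],1),np.round(r[1],1),round(r[2],1),"z",np.percentile(P[:,2],[5,50,95]).round(4)); print(cv2.boxPoints(r).round(0).tolist())
print("bench",np.median(z[240:290,300:400]))
blob("mould",295,135,385,196,.05,.07)
blob("holder",300,200,395,240,.045,.065)
blob("wedge+holder",300,200,395,240,.02,.065)
blob("bowl",450,170,510,230,.04,.08)
blob("jar",180,215,225,255,.08,.12)
blob("fig",145,180,195,225,.03,.18)
E
```

```text
bench -0.00021296018156813368
mould 2034 rect [580.6 -43.1] [160.  116.3] 83.5 z [0.0558 0.06   0.0635]
[[514.0, -116.0], [629.0, -129.0], [648.0, 30.0], [532.0, 43.0]]
holder 972 rect [432.7 -89.9] [ 52.3 150.1] 5.9 z [0.0504 0.0537 0.0573]
[[399.0, -18.0], [414.0, -167.0], [466.0, -162.0], [451.0, -13.0]]
wedge+holder 1126 rect [429.4 -60.1] [ 52.5 210.2] 6.1 z [0.0372 0.0534 0.057 ]
[[392.0, 42.0], [414.0, -167.0], [467.0, -162.0], [444.0, 47.0]]
bowl 457 rect [ 486.  -440.4] [116.3 117.6] 43.2 z [0.0414 0.0552 0.0616]
[[403.0, -437.0], [484.0, -523.0], [569.0, -443.0], [488.0, -358.0]]
jar 428 rect [395.6 337.7] [60.6 59.8] 71.7 z [0.0938 0.0998 0.1033]
[[358.0, 318.0], [414.0, 300.0], [434.0, 357.0], [377.0, 376.0]]
fig 738 rect [480.6 437.2] [95.6 76.9] 20.0 z [0.0412 0.0714 0.1312]
[[423.0, 457.0], [449.0, 385.0], [539.0, 417.0], [512.0, 490.0]]
```

View pics/topc.png

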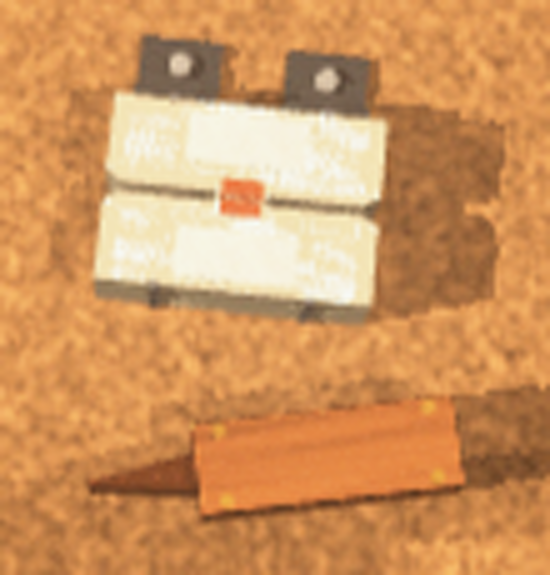

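The crop shows the seam from about (110,182) to (380,210), with flared slot mouths at both ends and a red mark at its middle. The wedge blade tip is at crop (90,488).

```bash
cat > seam.py <<'E'
from h import *
# rough frame from the mould's rectangle; rectify top plane z=.06 to a metric patch (0.5mm/px): rows = x far->near, cols = y left->right
c=np.array([.5806,-.0431]); a=np.radians(-6.55); X=np.array([np.cos(a),np.sin(a)]); Y=np.array([-X[1],X[0]])
def patch(n,im,z=.06):
    x=np.arange(.08,-.0805,-.0005); y=np.arange(.1,-.1005,-.0005)
    g=c+x[:,None,None]*X+y[None,:,None]*Y
    P=np.dstack([g,np.full(g.shape[:2],z)]); uv=proj(n,P.reshape(-1,3)).reshape(*P.shape[:2],2).astype(np.float32)
    return cv2.remap(im,uv[...,0],uv[...,1],cv2.INTER_CUBIC)
E
python3 - <<'E'
from seam import *
out=[]
for n in("top","scene"):
    im=cv2.imread(f"pics/{n}0.png"); p=patch(n,im); out.append(p); g=p.astype(float).mean(2)
    for yl in((60,40),(40,25),(-25,-40),(-40,-60)):
        cols=slice(int((100-yl[0])*2),int((100-yl[1])*2)); s=g[130:190,cols].mean(1); w=np.clip(np.median(s)-8-s,0,None); r=130+np.arange(60)
        print(n,yl,"seam x(mm rel c)",round(80-(w*r).sum()/w.sum()/2,2),"depth",w.max().round(0))
cv2.imwrite("pics/patch.png",np.hstack(out))
for n,v in(("top",[[308,227.6]]),):print(onz(n,v,.04),onz(n,v,.02))
d=np.load("pics/top0.npy");C=cloud("top",d);im=cv2.imread("pics/top0.png")
m=np.zeros(d.shape,bool);m[200:240,300:332]=True
m&=(C[...,2]>.025)&(C[...,2]<.048)
P=C[m];print(len(P));f=(P[:,1]-(-.0155))//.01
for k in np.unique(f):print(k,P[f==k][:,:2].mean(0).round(4),np.ptp(P[f==k][:,0]).round(4),P[f==k][:,1].max().round(4),(f==k).sum())
E
```

```text
top (60, 40) seam x(mm rel c) 0.83 depth 82.0
top (40, 25) seam x(mm rel c) 0.57 depth 88.0
top (-25, -40) seam x(mm rel c) 0.72 depth 87.0
top (-40, -60) seam x(mm rel c) 0.51 depth 83.0
scene (60, 40) seam x(mm rel c) -1.03 depth 47.0
scene (40, 25) seam x(mm rel c) -1.18 depth 48.0
scene (-25, -40) seam x(mm rel c) -1.26 depth 42.0
scene (-40, -60) seam x(mm rel c) -0.98 depth 44.0
[[0.41499987 0.04419008 0.04      ]] [[0.4171809  0.04482902 0.02      ]]
110
-1.0 [ 0.4117 -0.0173] 0.0222 -0.0158 6
0.0 [ 0.4251 -0.0104] 0.0304 -0.0073 25
1.0 [ 4.224e-01 -2.000e-04] 0.0166 0.0041 28
2.0 [0.4218 0.0096] 0.0134 0.0127 16
3.0 [0.4215 0.0196] 0.011 0.0242 17
4.0 [0.4193 0.0298] 0.006 0.0327 9
5.0 [0.4186 0.0394] 0.0061 0.0443 9
```

View pics/patch.png

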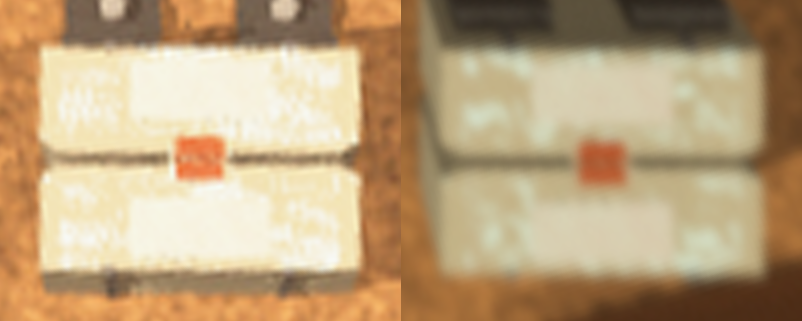

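Emit:
send_rows(deltas=[[1,250,552,-110,0,0,78],[1,250,552,-110,0,0,78],[1,250,552,-110,0,0,78],[1,250,552,-110,0,0,78],[1,250,552,-110,0,0,78],[1,250,552,-110,0,0,78],[1,250,552,-110,0,0,78],[1,250,552,-110,0,0,78],[1,250,552,-110,0,0,78],[1,250,552,-110,0,0,78],[1,250,552,-110,0,0,78],[1,250,552,-110,0,0,78]], force=40)

```text
time: 1.6
eef_pos: [0.4233, 0.0036, 0.2944]
ee_rot: [[-0.098, 0.995, -0.001], [0.995, 0.098, -0.0], [-0.0, -0.001, -1.0]]
force: [0.1, -0.6, 1.0]
opening: 0.0941
grasp_force: 0.0
```

The rectified patches agree in both views on the mould's 160 mm length. The slots are centred within about 1 mm of the mould's middle. Next I lower onto the blade and grip it.

Emit:
send_rows(deltas=[[1,-1,2,-50,0,0,0],[1,-1,2,-92,0,0,0],[1,-1,2,-92,0,0,0],[0,-1,2,-92,0,0,0],[0,-1,2,-92,0,0,0],[0,-1,2,-92,0,0,0],[0,-1,2,-92,0,0,0],[0,-1,2,-92,0,0,0],[0,-1,2,-92,0,0,0]], force=40)

```text
time: 2.72
eef_pos: [0.4226, 0.0059, 0.2027]
ee_rot: [[-0.098, 0.995, -0.0], [0.995, 0.098, -0.0], [-0.0, -0.0, -1.0]]
force: [0.3, 0.2, 0.5]
opening: 0.0374
grasp_force: 0.0
```

Emit:
send_rows(deltas=[[0,0,0,0,0,0,0],[0,0,0,0,0,0,0],[0,0,0,0,0,0,0],[0,0,0,0,0,0,0],[0,-1,10,0,0,0,0],[0,-2,20,0,0,0,0],[0,-3,30,0,0,0,0],[0,-3,30,0,0,0,0]])

```text
time: 3.72
eef_pos: [0.4194, 0.0369, 0.2026]
ee_rot: [[-0.099, 0.995, -0.0], [0.995, 0.099, 0.001], [0.001, -0.0, -1.0]]
force: [-0.2, -0.1, 0.5]
opening: 0.0158
grasp_force: 39.6
```

Emit:
send_rows(deltas=[[0,-2,20,0,0,0,0],[0,-4,40,0,0,0,0],[0,-6,60,0,0,0,0],[0,-8,80,0,0,0,0],[0,-10,100,0,0,0,0],[0,-12,120,0,0,0,0],[0,-13,130,0,0,0,0],[0,-13,130,0,0,0,0]])

```text
time: 4.72
eef_pos: [0.4066, 0.1663, 0.2026]
ee_rot: [[-0.098, 0.995, -0.0], [0.995, 0.098, 0.0], [0.0, 0.0, -1.0]]
force: [0.2, 1.4, -0.3]
opening: 0.0161
grasp_force: 39.6
```

```bash
python3 - <<'E'
from h import *
for n in("top","scene"): save(n,n+"1")
a=cv2.imread("pics/top1.png")[160:270,230:410]; b=cv2.imread("pics/scene1.png")[120:230,230:410]
cv2.imwrite("pics/c1.png",cv2.resize(np.vstack([a,b]),None,fx=2.7,fy=2.7,interpolation=cv2.INTER_CUBIC))
E
```

```text
(no output)
```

View pics/c1.png

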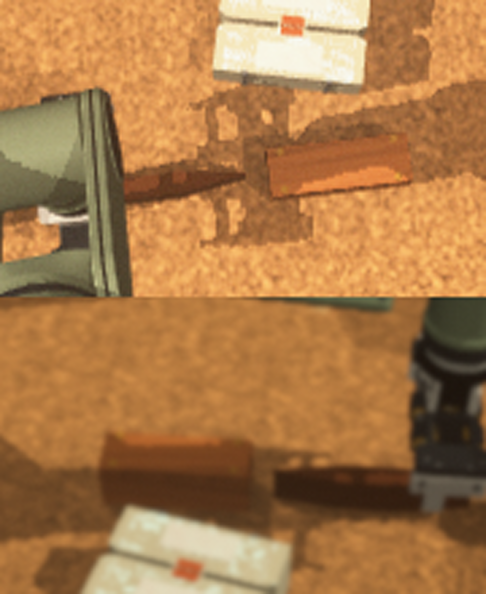

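The wedge is fully out. Its tip_b is at top crop (245,177), clear of the holder's end face at crop x ≈ 267. I let go and measure its direction.

Emit:
send_rows(deltas=[[0.55,0,0,0,0,0,0],[0.55,0,0,0,0,0,0],[0.55,0,0,0,0,0,0],[0.55,0,0,0,0,0,0]])

```text
time: 5.32
eef_pos: [0.4067, 0.1657, 0.2026]
ee_rot: [[-0.097, 0.995, -0.0], [0.995, 0.097, -0.0], [-0.0, -0.0, -1.0]]
force: [-0.8, 0.4, -0.2]
opening: 0.0508
grasp_force: 0.0
```

```bash
python3 - <<'E'
from h import *
s=manip.sense();print(s["opening"],s["force"].round(1) if hasattr(s["force"],"round") else s["force"])
im,d=save("top","top2");C=cloud("top",d)
m=np.zeros(d.shape,bool);m[200:245,270:326]=True
m&=(C[...,2]>.025)&(C[...,2]<.048);P=C[m]*1000;f=P[:,1]//10
for k in np.unique(f):Q=P[f==k];print(int(k*10),Q.mean(0).round(1),np.ptp(Q[:,0]).round(1),Q[:,1].min().round(1),len(Q))
print(onz("top",[[320.7,225.6]],.04))
E
```

```text
0.05078239675927756 [-0.8  0.4 -0.2]
0 [423.7   9.8  39.5] 2.6 9.8 2
10 [423.2  15.9  39. ] 5.4 12.6 7
20 [421.6  26.   39. ] 8.5 21.2 14
30 [420.5  35.8  38.9] 10.9 32.7 13
40 [418.9  45.9  39.1] 14.6 41.3 22
50 [417.8  55.8  39. ] 16.5 52.7 19
60 [416.4  64.9  38.7] 19.1 61.3 24
70 [415.6  74.6  39.3] 20.3 70.0 30
80 [414.5  84.9  39.5] 23.0 81.2 30
90 [413.6  94.9  39.2] 24.8 90.0 34
100 [411.1 105.2  39.3] 23.5 101.4 32
110 [411.9 115.1  39.6] 23.2 110.1 31
120 [409.2 125.1  39.1] 22.2 121.2 31
130 [408.7 133.4  39.2] 22.7 130.1 22
[[0.42049619 0.00780779 0.04      ]]
```

Emit:
send_rows(deltas=[[0.55,5.5,-58.5,0,0,0,1.5],[0.55,5.5,-58.5,0,0,0,1.5],[0,5.5,-58.5,0,0,0,1.5],[0,5.5,-58.5,0,0,0,1.5],[0,5.5,-58.5,0,0,0,1.5],[0,5.5,-58.5,0,0,0,1.5],[0,5.5,-58.5,0,0,0,1.5]], force=60)

```text
time: 6.25
eef_pos: [0.4121, 0.1077, 0.2026]
ee_rot: [[-0.124, 0.992, -0.0], [0.992, 0.124, 0.0], [0.0, -0.0, -1.0]]
force: [-0.7, 0.6, 0.5]
opening: 0.0235
grasp_force: 60.0
```

Emit:
send_rows(deltas=[[0,0,10,5,0,0,0],[0,10,65,5,0,0,-4],[0,60,70,5,0,0,-9],[0,110,70,5,0,0,-13.7],[0,150,60,5,0,0,-13.7],[0,191.5,48,5,0,0,-13.7],[0,191.5,48,5,0,0,-13.7],[0,191.5,48,5,0,0,-13.7]])

```text
time: 7.25
eef_pos: [0.6027, 0.1558, 0.207]
ee_rot: [[0.115, 0.993, -0.002], [0.993, -0.115, -0.0], [-0.0, -0.002, -1.0]]
force: [-0.5, 0.5, -0.1]
opening: 0.0238
grasp_force: 60.0
```

```bash
python3 - <<'E'
from seam import *
s=manip.sense();print(s["eef_pos"].round(4),s["force"].round(1),s["opening"])
out=[]
for n in("top","scene"):
    im,d=save(n,n+"3"); b=np.ascontiguousarray(im[:,:,::-1])
    if n=="scene": out.append(cv2.resize(b[170:270,250:400],None,fx=4,fy=4,interpolation=cv2.INTER_CUBIC))
    else: out.append(cv2.resize(b[130:205,250:400],None,fx=4,fy=4,interpolation=cv2.INTER_CUBIC))
cv2.imwrite("pics/c3.png",np.vstack(out)[:600])
E
```

```text
[0.6027 0.1558 0.207 ] [-0.5  0.5 -0.1] 0.023849731696269718
```

View pics/c3.png

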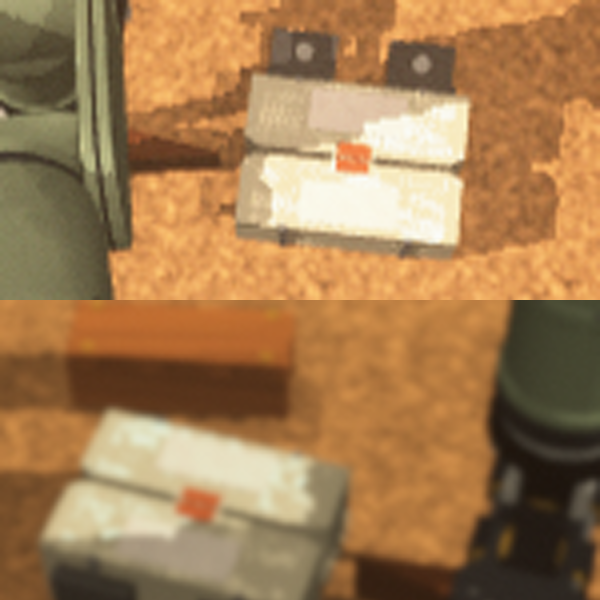

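The wedge tip is at top crop (222,159), just outside the left mouth at (245,150). I check its lateral offset numerically.

```bash
python3 - <<'E'
from seam import *
def M(p): q=np.atleast_2d(p)[:,:2]-c; return np.c_[q@X,q@Y]*1000
print("tip",M(onz("top",[[305.5,169.75]],.045)),"mouth",M(onz("top",[[311.2,167.5]],.06)))
d=np.load("pics/top3.npy");C=cloud("top",d)
m=np.zeros(d.shape,bool);m[155:185,284:308]=True
m&=(C[...,2]>.03)&(C[...,2]<.052);P=C[m];q=M(P);f=q[:,1]//8
for k in np.unique(f):print(q[f==k].mean(0).round(1),np.ptp(q[f==k][:,0]).round(1),q[f==k][:,1].min().round(1),P[f==k][:,2].mean().round(4))
print("TCP",M(manip.sense()["eef_pos"]))
im=cv2.imread("pics/top3.png");g=patch("top",im).astype(float).mean(2)
for yl in((70,50),(50,25),(-25,-50),(-50,-70)):
    cols=slice(int((100-yl[0])*2),int((100-yl[1])*2)); s=g[130:190,cols].mean(1); w=np.clip(np.median(s)-8-s,0,None); r=130+np.arange(60)
    print(yl,round(80-(w*r).sum()/w.sum()/2,2),"area/depth width",(w.sum()/w.max()/2).round(1))
E
```

```text
tip [[-6.90087254 94.05427378]] mouth [[-2.28996267 77.38960382]]
[ -3.5 100.8] 3.9 98.7 0.0404
[ -3.6 108.5] 7.1 104.6 0.0411
[ -5.1 116.3] 7.6 113.6 0.0418
[ -3.5 123.8] 11.1 120.1 0.0422
[ -3.5 132. ] 14.0 128.2 0.0421
[ -4.4 140.3] 13.9 136.8 0.0428
[ -4.8 148.3] 18.6 144.2 0.0427
[ -2.5 156. ] 20.3 152.1 0.043
TCP [[ -1.25592658 200.22211373]]
(70, 50) 1.4 area/depth width 4.8
(50, 25) 1.04 area/depth width 3.7
(-25, -50) 0.61 area/depth width 5.5
(-50, -70) 0.61 area/depth width 5.4
```

Emit:
send_rows(deltas=[[0,1.5,-10,0,0,0,0],[0,0.5,-20,0,0,0,0],[0,-0.5,-27,0,0,0,0],[0,-0.5,-27,0,0,0,0]])

```text
time: 7.85
eef_pos: [0.603, 0.1275, 0.2077]
ee_rot: [[0.117, 0.993, -0.0], [0.993, -0.117, 0.0], [-0.0, -0.0, -1.0]]
force: [0.7, -0.6, -0.6]
opening: 0.023
grasp_force: 60.0
```

Emit:
send_rows(deltas=[[0,-0.3,-3,0,0,0,0],[0,-0.7,-6,0,0,0,0],[0,-0.9,-8,0,0,0,0],[0,-0.9,-8,0,0,0,0]])

```text
time: 8.35
eef_pos: [0.6021, 0.1203, 0.2075]
ee_rot: [[0.115, 0.993, -0.001], [0.993, -0.115, -0.0], [-0.0, -0.001, -1.0]]
force: [-1.0, 0.0, -1.6]
opening: 0.0238
grasp_force: 60.0
```

Emit:
send_rows(deltas=[[0,-0.3,-2,0,0,0,0],[0,-0.7,-4,0,0,0,0],[0,-1,-6,0,0,0,0],[0,-1,-6,0,0,0,0]])

```text
time: 8.85
eef_pos: [0.6011, 0.1153, 0.2076]
ee_rot: [[0.116, 0.993, -0.0], [0.993, -0.116, 0.003], [0.003, -0.0, -1.0]]
force: [-0.6, 4.4, -1.7]
opening: 0.0234
grasp_force: 60.0
```

Emit:
send_rows(deltas=[[0,-0.6,-2.2,0,0,0,0],[0,-1.2,-4.4,0,0,0,0],[0,-1.8,-6.6,0,0,0,0],[0,-2.4,-8.8,0,0,0,0],[0,-2.9,-10.7,0,0,0,0],[0,-2.9,-10.7,0,0,0,0]])

```text
time: 9.6
eef_pos: [0.5988, 0.108, 0.2085]
ee_rot: [[0.116, 0.993, 0.004], [0.993, -0.116, 0.011], [0.011, 0.002, -1.0]]
force: [0.9, 17.3, -1.5]
opening: 0.0237
grasp_force: 60.0
```

```bash
cat > gap.py <<'E'
# gap from the near half's movement: slot width by dark band, and near-half outer edge in rectified patch
from seam import *
import sys
def meas(n,im):
    g=cv2.GaussianBlur(patch(n,im),(3,3),0).astype(float).mean(2); o=[]
    for yl in((66,46),(46,25),(-25,-46),(-46,-66)):
        cols=slice(int((100-yl[0])*2),int((100-yl[1])*2)); s=g[120:215,cols].mean(1)
        hi=np.median(s); k=s.argmin(); th=(hi+s[k])/2
        a=k
        while a>0 and s[a]<th:a-=1
        b=k
        while b<94 and s[b]<th:b+=1
        fa=a+(s[a]-th)/(s[a]-s[a+1]); fb=b-(s[b]-th)/(s[b]-s[b-1])
        o.append((round(80-(120+fa)/2,1),round(80-(120+fb)/2,1),round((fb-fa)/2,1)))
    return o
if __name__=="__main__":
    t=sys.argv[1]
    for n in("top","scene"):
        im,_=save(n,n+t); print(n,meas(n,np.ascontiguousarray(im[:,:,::-1])))
    s=manip.sense();p=(s["eef_pos"][:2]-c);print("TCP mould",(p@X*1000).round(1),(p@Y*1000).round(1),"f",(s["force"][:2]@X).round(1),(s["force"][:2]@Y).round(1),s["time"])
E
python3 - <<'E'
from gap import *
for n in("top","scene"):print(n,0,meas(n,cv2.imread(f"pics/{n}0.png")))
E
python3 gap.py 4
```

```text
top 0 [(np.float64(3.7), np.float64(-2.2), np.float64(5.9)), (np.float64(3.8), np.float64(-2.5), np.float64(6.3)), (np.float64(3.8), np.float64(-2.4), np.float64(6.2)), (np.float64(3.5), np.float64(-2.5), np.float64(6.0))]
scene 0 [(np.float64(3.3), np.float64(-5.3), np.float64(8.6)), (np.float64(3.4), np.float64(-5.6), np.float64(9.0)), (np.float64(2.9), np.float64(-5.4), np.float64(8.3)), (np.float64(3.2), np.float64(-5.0), np.float64(8.1))]
top [(np.float64(3.4), np.float64(-4.0), np.float64(7.5)), (np.float64(4.0), np.float64(-3.5), np.float64(7.5)), (np.float64(3.6), np.float64(-2.8), np.float64(6.4)), (np.float64(3.4), np.float64(-2.5), np.float64(5.9))]
scene [(np.float64(3.1), np.float64(-6.6), np.float64(9.7)), (np.float64(3.7), np.float64(-6.8), np.float64(10.5)), (np.float64(2.2), np.float64(-4.8), np.float64(6.9)), (np.float64(2.7), np.float64(-5.1), np.float64(7.8))]
TCP mould 0.8 152.2 f -1.5 18.3 9.7
```

Emit:
send_rows(deltas=[[0,-0.7,-2.5,0,0,0,0],[0,-1.3,-5,0,0,0,0],[0,-1.3,-5,0,0,0,0]])

```text
time: 10.07
eef_pos: [0.5975, 0.103, 0.2085]
ee_rot: [[0.116, 0.993, 0.003], [0.993, -0.116, 0.011], [0.011, 0.002, -1.0]]
force: [1.6, 17.3, -1.3]
opening: 0.0236
grasp_force: 60.0
```

```bash
python3 gap.py 5
```

```text
top [(np.float64(3.4), np.float64(-5.5), np.float64(8.8)), (np.float64(3.8), np.float64(-4.7), np.float64(8.5)), (np.float64(3.4), np.float64(-3.1), np.float64(6.5)), (np.float64(3.3), np.float64(-2.8), np.float64(6.1))]
scene [(np.float64(2.8), np.float64(-7.5), np.float64(10.3)), (np.float64(3.0), np.float64(-7.6), np.float64(10.6)), (np.float64(1.9), np.float64(-4.9), np.float64(6.8)), (np.float64(2.3), np.float64(-5.2), np.float64(7.5))]
TCP mould 0.1 147.1 f -0.6 17.4 10.175
```

Emit:
send_rows(deltas=[[0,5.3,20,0,0,0,0],[0,10,65,0,0,0,0],[0,10,70,40,0,0,0],[0,10,70,90,0,0,0],[0,0,15,90,0,0,0],[0,-8,-46,90,0,0,0],[0,-15,-107,90,0,0,0],[0,-22,-168,90,0,0,0],[0,-28,-229,90,0,0,0],[0,-34,-290,90,0,0,0],[0,-38,-346,90,0,0,0],[0,-38,-346,60,0,0,0],[0,-38,-346,10,0,0,0],[0,-38,-346,0,0,0,0],[0,-38,-346,0,0,0,0]])

```text
time: 12.05
eef_pos: [0.5592, -0.2473, 0.2075]
ee_rot: [[0.115, 0.993, -0.001], [0.993, -0.115, -0.0], [-0.0, -0.001, -1.0]]
force: [-0.4, -1.2, -1.5]
opening: 0.0237
grasp_force: 60.0
```

```bash
python3 gap.py 6; python3 - <<'E'
from h import *
a=cv2.imread("pics/top6.png")[130:230,290:440]; b=cv2.imread("pics/scene6.png")[180:280,200:350]
cv2.imwrite("pics/c6.png",cv2.resize(np.vstack([a,b]),None,fx=3,fy=3,interpolation=cv2.INTER_CUBIC))
E
```

```text
top [(np.float64(3.4), np.float64(-4.7), np.float64(8.1)), (np.float64(3.6), np.float64(-4.7), np.float64(8.2)), (np.float64(3.9), np.float64(-3.8), np.float64(7.7)), (np.float64(3.7), np.float64(-3.2), np.float64(6.9))]
scene [(np.float64(2.7), np.float64(-7.6), np.float64(10.3)), (np.float64(2.9), np.float64(-7.5), np.float64(10.4)), (np.float64(3.6), np.float64(-6.7), np.float64(10.3)), (np.float64(3.8), np.float64(-6.0), np.float64(9.8))]
TCP mould 3.1 -205.7 f -0.4 0.5 12.15
```

View pics/c6.png

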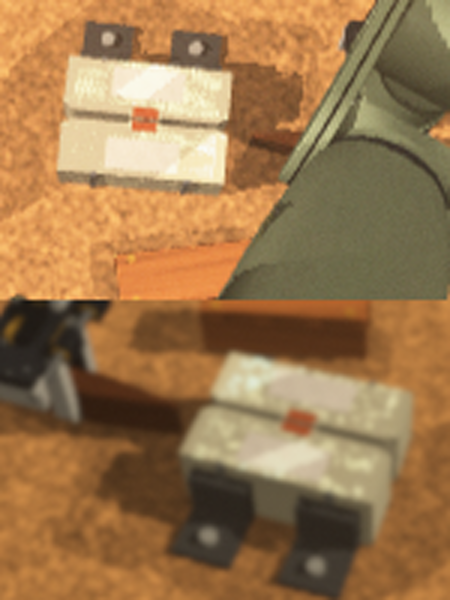

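The wedge is to the right of the mould with its tip (top crop (250,141)) aimed at the right mouth (228,125). I go in.

Emit:
send_rows(deltas=[[0,0,12,0,0,0,0],[0,1.5,24,0,0,0,0],[0,2.7,34,0,0,0,0],[0,3.6,41,0,0,0,0],[0,3.6,41,0,0,0,0]])

```text
time: 12.78
eef_pos: [0.5628, -0.2056, 0.2077]
ee_rot: [[0.114, 0.993, 0.0], [0.993, -0.114, -0.0], [-0.0, 0.0, -1.0]]
force: [0.7, 0.4, -1.4]
opening: 0.0236
grasp_force: 60.0
```

Emit:
send_rows(deltas=[[0,0.2,3,0,0,0,0],[0,0.4,6,0,0,0,0],[0,0.4,9,0,0,0,0],[0,0.4,12,0,0,0,0],[0,0.4,15,0,0,0,0],[0,0.4,18,0,0,0,0],[0,0.3,21,0,0,0,0],[0,0.3,24,0,0,0,0],[0,0.3,24,0,0,0,0]])

```text
time: 13.9
eef_pos: [0.5635, -0.1871, 0.2094]
ee_rot: [[0.114, 0.993, 0.003], [0.993, -0.114, -0.012], [-0.011, 0.004, -1.0]]
force: [-1.3, -15.3, -0.5]
opening: 0.0238
grasp_force: 60.0
```

```bash
python3 gap.py 7
```

```text
top [(np.float64(3.5), np.float64(-5.1), np.float64(8.6)), (np.float64(3.7), np.float64(-5.6), np.float64(9.3)), (np.float64(3.4), np.float64(-5.0), np.float64(8.4)), (np.float64(3.4), np.float64(-5.2), np.float64(8.6))]
scene [(np.float64(2.5), np.float64(-7.8), np.float64(10.3)), (np.float64(2.7), np.float64(-8.2), np.float64(10.8)), (np.float64(2.3), np.float64(-7.1), np.float64(9.3)), (np.float64(3.1), np.float64(-6.5), np.float64(9.7))]
TCP mould -0.6 -145.0 f 0.3 -15.5 14.0
```

Emit:
send_rows(deltas=[[0,0,3,0,0,0,0],[0,-0.1,6,0,0,0,0],[0,-0.3,9,0,0,0,0],[0,-0.4,11,0,0,0,0],[0,-0.4,11,0,0,0,0]])

```text
time: 14.62
eef_pos: [0.5631, -0.176, 0.2093]
ee_rot: [[0.114, 0.993, 0.003], [0.993, -0.114, -0.011], [-0.011, 0.004, -1.0]]
force: [-0.9, -15.4, -1.7]
opening: 0.0236
grasp_force: 60.0
```

```bash
python3 gap.py 8; python3 - <<'E'
from h import *
a=cv2.imread("pics/top8.png")[130:215,290:440]; b=cv2.imread("pics/scene8.png")[180:280,200:350]
cv2.imwrite("pics/c8.png",cv2.resize(np.vstack([a,b]),None,fx=3.2,fy=3.2,interpolation=cv2.INTER_CUBIC))
E
```

```text
top [(np.float64(3.5), np.float64(-5.7), np.float64(9.1)), (np.float64(3.5), np.float64(-6.4), np.float64(9.9)), (np.float64(3.4), np.float64(-7.4), np.float64(10.9)), (np.float64(2.7), np.float64(-8.0), np.float64(10.8))]
scene [(np.float64(2.4), np.float64(-8.3), np.float64(10.7)), (np.float64(2.3), np.float64(-8.8), np.float64(11.1)), (np.float64(2.1), np.float64(-8.8), np.float64(11.0)), (np.float64(2.3), np.float64(-9.1), np.float64(11.4))]
TCP mould -2.2 -134.1 f -0.0 -16.1 14.725
```

View pics/c8.png

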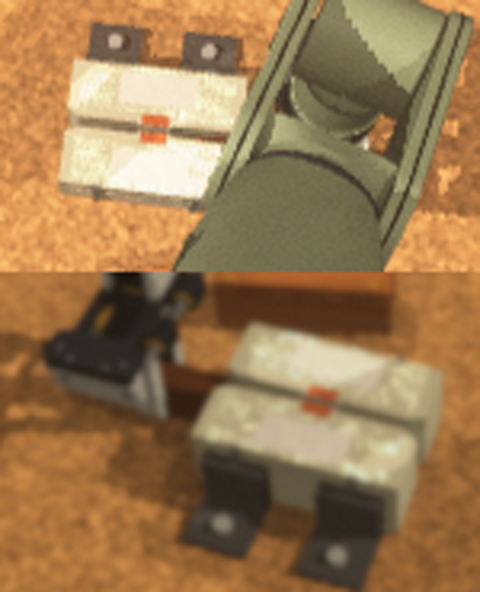

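The right end is now visibly opened, and the wedge blade is in the right slot. I go back to the left end.

Emit:
send_rows(deltas=[[0,0.7,-20,0,0,0,0],[0,-5,-70,0,0,0,0],[0,-5,-74,40,0,0,0],[0,-5,-74,90,0,0,0],[0,2,-14,90,0,0,0],[0,9,47,90,0,0,0],[0,16,108,90,0,0,0],[0,23,169,90,0,0,0],[0,30,230,90,0,0,0],[0,36,290,90,0,0,0],[0,42,332,90,0,0,0],[0,42,332,60,0,0,0],[0,42,332,10,0,0,0],[0,42,332,0,0,0,0],[0,40,317,0,0,0,0],[0,38.5,302,0,0,0,0],[0,37,287,0,0,0,0],[0,37,287,0,0,0,0]])

```text
time: 16.98
eef_pos: [0.5999, 0.1139, 0.2088]
ee_rot: [[0.118, 0.993, 0.002], [0.993, -0.118, -0.0], [0.0, 0.002, -1.0]]
force: [0.3, -0.1, -1.0]
opening: 0.0242
grasp_force: 60.0
```

```bash
python3 gap.py 9
```

```text
top [(np.float64(3.3), np.float64(-6.1), np.float64(9.4)), (np.float64(3.8), np.float64(-6.5), np.float64(10.3)), (np.float64(2.9), np.float64(-7.4), np.float64(10.3)), (np.float64(3.0), np.float64(-8.1), np.float64(11.1))]
scene [(np.float64(2.6), np.float64(-8.4), np.float64(10.9)), (np.float64(2.7), np.float64(-9.1), np.float64(11.8)), (np.float64(0.6), np.float64(-8.5), np.float64(9.2)), (np.float64(1.5), np.float64(-9.8), np.float64(11.2))]
TCP mould 1.1 159.4 f -0.1 -0.6 17.075
```

Emit:
send_rows(deltas=[[0,-0.5,-4,0,0,0,0],[0,-1.2,-8,0,0,0,0],[0,-2.2,-11,0,0,0,0],[0,-3,-14,0,0,0,0],[0,-3.8,-17,0,0,0,0],[0,-4.6,-20,0,0,0,0],[0,-5.4,-23,0,0,0,0],[0,-6.2,-26,0,0,0,0],[0,-7,-29,0,0,0,0],[0,-7.6,-31,0,0,0,0],[0,-8.2,-33,0,0,0,0],[0,-8.2,-33,0,0,0,0]])

```text
time: 18.58
eef_pos: [0.5923, 0.0862, 0.2086]
ee_rot: [[0.116, 0.993, 0.005], [0.993, -0.116, 0.009], [0.009, 0.004, -1.0]]
force: [2.8, 14.6, -1.5]
opening: 0.0237
grasp_force: 60.0
```

```bash
python3 gap.py 10
```

```text
top [(np.float64(2.7), np.float64(-10.3), np.float64(13.0)), (np.float64(3.1), np.float64(-10.1), np.float64(13.2)), (np.float64(3.0), np.float64(-8.1), np.float64(11.1)), (np.float64(2.2), np.float64(-8.1), np.float64(10.4))]
scene [(np.float64(3.6), np.float64(-12.4), np.float64(16.0)), (np.float64(1.8), np.float64(-12.0), np.float64(13.9)), (np.float64(1.5), np.float64(-8.3), np.float64(9.8)), (np.float64(-0.5), np.float64(-8.5), np.float64(8.0))]
TCP mould -3.2 129.8 f 1.8 14.2 18.675
```

Emit:
send_rows(deltas=[[0,-0.8,-3,0,0,0,0],[0,-1.6,-6,0,0,0,0],[0,-2.2,-8,0,0,0,0],[0,-2.2,-8,0,0,0,0]])

```text
time: 19.18
eef_pos: [0.5901, 0.0781, 0.2086]
ee_rot: [[0.116, 0.993, 0.005], [0.993, -0.116, 0.008], [0.009, 0.004, -1.0]]
force: [3.5, 13.3, -1.7]
opening: 0.0238
grasp_force: 60.0
```

```bash
python3 gap.py 11
```

```text
top [(np.float64(2.7), np.float64(-12.7), np.float64(15.5)), (np.float64(2.7), np.float64(-11.9), np.float64(14.6)), (np.float64(4.2), np.float64(-8.7), np.float64(12.9)), (np.float64(2.2), np.float64(-8.2), np.float64(10.4))]
scene [(np.float64(2.8), np.float64(-13.1), np.float64(15.9)), (np.float64(2.3), np.float64(-13.5), np.float64(15.8)), (np.float64(2.7), np.float64(-8.9), np.float64(11.6)), (np.float64(-0.0), np.float64(-8.5), np.float64(8.4))]
TCP mould -4.4 121.5 f 1.8 13.4 19.275
```

Emit:
send_rows(deltas=[[0,6,22,0,0,0,0],[0,11.8,44,0,0,0,0],[0,16,83,0,0,0,0],[0,16,90,40,0,0,0],[0,16,90,90,0,0,0],[0,8,30,90,0,0,0],[0,1,-31,90,0,0,0],[0,-6,-92,90,0,0,0],[0,-13,-153,90,0,0,0],[0,-20,-214,90,0,0,0],[0,-27,-275,90,0,0,0],[0,-32.5,-322,90,0,0,0],[0,-32.5,-322,60,0,0,0],[0,-32.5,-322,10,0,0,0],[0,-32.5,-322,0,0,0,0],[0,-31,-307,0,0,0,0],[0,-29,-292,0,0,0,0],[0,-27,-275,0,0,0,0],[0,-27,-275,0,0,0,0]])

```text
time: 21.65
eef_pos: [0.5627, -0.1985, 0.2088]
ee_rot: [[0.112, 0.994, 0.001], [0.994, -0.112, -0.001], [-0.0, 0.001, -1.0]]
force: [0.7, -0.0, -0.9]
opening: 0.0238
grasp_force: 60.0
```

```bash
python3 gap.py 12
```

```text
top [(np.float64(3.5), np.float64(-12.3), np.float64(15.7)), (np.float64(3.5), np.float64(-11.6), np.float64(15.1)), (np.float64(3.2), np.float64(-9.6), np.float64(12.8)), (np.float64(3.0), np.float64(-9.0), np.float64(12.1))]
scene [(np.float64(1.3), np.float64(-13.8), np.float64(15.1)), (np.float64(1.3), np.float64(-13.4), np.float64(14.6)), (np.float64(1.7), np.float64(-10.8), np.float64(12.5)), (np.float64(1.5), np.float64(-10.0), np.float64(11.6))]
TCP mould -0.1 -157.9 f 0.1 0.0 21.75
```

Emit:
send_rows(deltas=[[0,0.4,4,0,0,0,0],[0,0.8,8,0,0,0,0],[0,1,12,0,0,0,0],[0,1,15,0,0,0,0],[0,1,18,0,0,0,0],[0,0.9,21,0,0,0,0],[0,0.8,24,0,0,0,0],[0,0.7,27,0,0,0,0],[0,0.6,30,0,0,0,0],[0,0.5,33,0,0,0,0],[0,0.4,36,0,0,0,0],[0,0.4,39,0,0,0,0],[0,0.4,39,0,0,0,0]])

```text
time: 23.38
eef_pos: [0.5629, -0.1662, 0.2092]
ee_rot: [[0.114, 0.993, 0.002], [0.993, -0.114, -0.012], [-0.012, 0.004, -1.0]]
force: [-2.5, -17.3, -1.1]
opening: 0.0237
grasp_force: 60.0
```

```bash
python3 gap.py 13
```

```text
top [(np.float64(3.4), np.float64(-12.5), np.float64(15.9)), (np.float64(3.5), np.float64(-11.8), np.float64(15.4)), (np.float64(3.1), np.float64(-11.7), np.float64(14.7)), (np.float64(1.4), np.float64(-11.0), np.float64(12.4))]
scene [(np.float64(1.3), np.float64(-14.3), np.float64(15.5)), (np.float64(1.3), np.float64(-14.1), np.float64(15.3)), (np.float64(2.1), np.float64(-12.2), np.float64(14.3)), (np.float64(2.2), np.float64(-12.2), np.float64(14.4))]
TCP mould -3.5 -124.3 f 0.4 -16.9 23.475
```

Emit:
send_rows(deltas=[[0,-0.1,2,0,0,0,0],[0,-0.2,4,0,0,0,0],[0,-0.2,5.5,0,0,0,0],[0,-0.2,5.5,0,0,0,0]])

```text
time: 23.98
eef_pos: [0.5628, -0.1608, 0.2092]
ee_rot: [[0.114, 0.993, 0.002], [0.993, -0.114, -0.012], [-0.012, 0.004, -1.0]]
force: [-3.2, -17.4, -1.1]
opening: 0.0235
grasp_force: 60.0
```

```bash
python3 gap.py 14
```

```text
top [(np.float64(3.5), np.float64(-12.7), np.float64(16.2)), (np.float64(3.5), np.float64(-12.3), np.float64(15.9)), (np.float64(2.7), np.float64(-12.8), np.float64(15.5)), (np.float64(2.5), np.float64(-9.3), np.float64(11.8))]
scene [(np.float64(1.3), np.float64(-14.5), np.float64(15.8)), (np.float64(1.1), np.float64(-14.5), np.float64(15.6)), (np.float64(2.2), np.float64(-13.3), np.float64(15.6)), (np.float64(1.7), np.float64(-13.2), np.float64(14.9))]
TCP mould -4.3 -118.9 f -0.3 -16.9 24.075
```

Emit:
send_rows(deltas=[[0,0.8,-23,0,0,0,0],[0,1.6,-46,0,0,0,0],[0,-4.7,-100,0,0,0,0],[0,-4.7,-100,0,0,0,0]])

```text
time: 24.58
eef_pos: [0.5575, -0.26, 0.208]
ee_rot: [[0.12, 0.993, 0.002], [0.993, -0.12, -0.001], [-0.001, 0.002, -1.0]]
force: [0.9, -0.1, -1.4]
opening: 0.0238
grasp_force: 60.0
```

```bash
python3 gap.py 15; python3 - <<'E'
from seam import *
out=[patch(n,cv2.imread(f"pics/{n}15.png")) for n in("top","scene")]
cv2.imwrite("pics/patch15.png",np.hstack(out))
E
```

```text
top [(np.float64(3.5), np.float64(-12.7), np.float64(16.2)), (np.float64(3.6), np.float64(-12.3), np.float64(15.9)), (np.float64(2.9), np.float64(-12.8), np.float64(15.6)), (np.float64(3.0), np.float64(-12.6), np.float64(15.7))]
scene [(np.float64(1.3), np.float64(-14.5), np.float64(15.8)), (np.float64(1.2), np.float64(-14.5), np.float64(15.8)), (np.float64(1.2), np.float64(-14.4), np.float64(15.6)), (np.float64(1.1), np.float64(-14.1), np.float64(15.2))]
TCP mould 1.3 -214.8 f -1.0 -0.1 24.675
```

View pics/patch15.png

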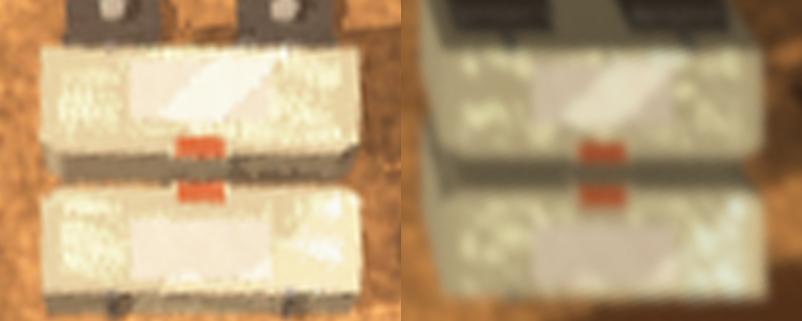

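Both views show the seam open evenly: the slots measure about 15.7 mm wide, so the gap is roughly 11–12 mm, and the split red mark is about 11.5 mm apart. Now I set the wedge down.

Emit:
send_rows(deltas=[[0,-1,-6,-3,0,0,0],[0,-1,-6,-4.8,0,0,0],[0,-1,-6,-4.8,0,0,0],[0,-1,-6,-4.8,0,0,0],[0.6,-1,-6,-4.8,0,0,0],[0.6,-1,-6,-4.8,0,0,0],[0.6,-1,-6,-4.8,0,0,0],[0.6,-1,-6,-4.8,0,0,0],[0.6,-1,-6,40,0,0,0],[0.6,-1,-6,90,0,0,0],[0.6,-1,-6,150,0,0,0],[0.6,-150,-6,170,0,0,0],[0.6,-150,-6,170,0,0,0],[0.6,-150,-6,170,0,0,0],[0.6,-150,-6,170,0,0,0]])

```text
time: 26.55
eef_pos: [0.4065, -0.2619, 0.3782]
ee_rot: [[0.117, 0.993, 0.001], [0.993, -0.117, -0.001], [-0.001, 0.001, -1.0]]
force: [0.6, -0.0, -0.3]
opening: 0.0566
grasp_force: 0.0
```

```bash
python3 gap.py 16
```

```text
top [(np.float64(3.4), np.float64(-12.7), np.float64(16.1)), (np.float64(3.6), np.float64(-12.3), np.float64(15.9)), (np.float64(2.9), np.float64(-12.8), np.float64(15.7)), (np.float64(2.6), np.float64(-13.0), np.float64(15.6))]
scene [(np.float64(1.3), np.float64(-14.5), np.float64(15.8)), (np.float64(1.3), np.float64(-14.6), np.float64(15.8)), (np.float64(1.3), np.float64(-14.6), np.float64(15.9)), (np.float64(0.3), np.float64(-14.6), np.float64(14.9))]
TCP mould -146.4 -237.2 f 0.4 0.2 26.65
```

View pics/scene16.png

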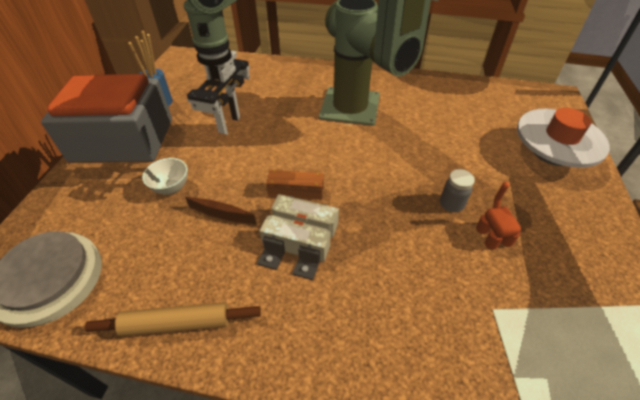

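The wedge rests on the bench to the right of the mould, from (187,203) to (256,219), clear of both the mould and the bowl. The gripper is up and free, and the bystanders have not moved.

```bash
python3 -c "
from plant import manip
print(manip.finish_job())"
```

```text
the job is handed in; nothing more can be done
None
```

I handed the job in at about 27 s: the seam stands evenly open at about 11–12 mm at both ends by camera, the wedge is on the bench roughly 40 mm clear of the mould, and the figure, bowl and jar were left alone.

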